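# Load the workholders for a laser weld repair batch

### The arm

A 6-joint arm with a two-finger parallel gripper is mounted at the origin on the work surface. World frame = base frame: x ahead of the robot, y to its left, z up, the work surface at z = 0. Lengths are in m, angles in rad, forces in N, time in s.
With the tool pointing down it reaches from about 0.425 to 1.125 m from the base axis. Payload 14.9 kg.
Tool frame: the origin (TCP) lies midway between the tips of the shut fingers; the grasp point (between the pads) lies 19 mm behind it; z points along the fingers, y is the line along which they close (so a half turn about z gives the same grasp; the last joint's range is limited). The gripper opens to 91 mm and grips with 3 to 60 N. Pads are 32 mm wide; open, the fingers measure 118 mm over their backs; the gripper's body (76 mm by 178 mm) begins 60 mm behind the grasp point.
Start: joints at [-1.342, 0.379, 1.734, -0, 1.028, -0.033], TCP at [0.181, -0.676, 0.214] pointing down, gripper open.
Joint ranges: [-2.77, 2.77], [-0.74, 2.19], [0, 2.66], [-1.06, 4.2], [0.31, 2.87], [-3.08, 3.08]. Speed limits (rad/s): [1.89, 1.89, 2.39, 3.14, 3.14, 3.14].

### API

Orientations are given as a unit quaternion [x, y, z, w].
In Python, from bench import arm gives the robot as it stands.
- The arm moves only by the shell command python3 -m inch 'ROWS' [FORCE]. ROWS is a JSON list of rows, 1 to 10 of them, each of 7 numbers: a rotation vector rx, ry, rz in a scale on which 1.0 is 2 pi rad, then dx, dy, dz in fractions of the full range, 1 being 1 m, then the finger opening in m; each row is the pose to reach, as a shift and turn from the pose commanded when the command began, along the tool's axes at that moment; what a row does not reach only later rows make up. A row lasts 1/8 s, in which the tool goes at most 0.0625 m and 0.188 rad, less where a joint would pass 70% of its speed; a pose out of reach is approached as far as the arm can. The fingers move at their own pace and stop on an object; FORCE is the grip in N (left out, the last holds). Time passes only in rows, so rows that do not move let the fingers close. It prints the time, the measured TCP pose, the force, the opening and the grip force at its end. Input that does not fit is refused with a message, and nothing moves.
- arm.state(): the state, without advancing time (a new reading comes with each control period).
- arm.capture(name): name is "side" or "top"; returns a dict with "color" (420x560x3 uint8, red, green, blue), "fx", "fy", "cx", "cy" (pixels), "world_from_camera" (4x4, takes a point from camera to world coordinates). Camera axes: x right, y down, z forward; pixel columns grow to the right and rows downward; lengths in m; the calibration is good to about 2 mm. A picture is of the moment at which its call begins. There is no depth.
- arm.sign_off(): hands the job in; it is judged then, once.
The state is a dict: "time_s": time; "joint_pos": joint angles; "joint_velocities": joint speeds; "joint_torque": joint torques, N m; "tcp_pos": TCP position; "tool_rot": TCP orientation; "ft_force": force on the tool from outside, world axes, zero at the start; "moment": the same for the moment, N m; "finger_gap": finger opening in m; "grasp_force": force on a finger pad.
Only numpy, scipy, OpenCV 4.12 (cv2) and the standard library are available. Lean on these libraries where they do the work, as an engineer would, in place of code of your own. Each camera call takes 0.05 s, during which the arm holds its last target. There are 200 camera calls.

### The job

Load the next repair batch into its workholders on the laser welding bench: lay the shaft in the pair of V-blocks, centred lengthwise; stand the stepped mould insert upright and flat on the bed of the open vice, in the middle of the jaws with its long side along them; and set each flanged bush, flange down and flat on the plate, over the peg that suits its bore, the large bush on the thick peg and the small one on the thin peg. Set the pieces down gently, never drop them, and leave the marker pen where it lies.

Things in the scene. Friction and masses are not known exactly. Their poses are not given: they have to be found in the camera images.
- shaft: Workpiece: ground steel shaft lying on the table, 130 mm long: the middle 110 mm are 24 mm in diameter, the last 10 mm at each end 16 mm; both ends alike, about 0.44 kg. Origin at its centre, on its axis (12 mm above the table at the start); its y axis runs along the shaft (at the start within 25 degrees of world y). It may roll about that axis.
- insert: Workpiece, loose: stepped steel mould insert standing upright. Base block 50 mm (its x) by 38 mm (its y) by 24 mm high; centred on top of it a core block 32 mm (x) by 20 mm (y) by 26 mm high, so 50 mm high in all; about 0.48 kg. Origin at the centre of its underside, z up.
- bush_large: Workpiece: the larger of two flanged steel guide bushes, standing on its flange. Flange 68 mm in diameter, 6 mm thick, at the bottom; above it the body of 58 mm outside diameter, up to 32 mm overall height; plain through bore of 40 mm. About 0.38 kg. Origin at the centre of its underside, z up along the bore.
- bush_small: Workpiece: the smaller of two flanged steel guide bushes, standing on its flange. Flange 52 mm in diameter, 6 mm thick, at the bottom; above it the body of 42 mm outside diameter, up to 38 mm overall height; plain through bore of 24 mm. About 0.31 kg. Origin at the centre of its underside, z up along the bore.
- vee_rest: Holder, fixed: dark plate 62 (x) by 116 (y) by 10 mm with two V-blocks 56 mm wide in x, 38 mm high, 18 mm thick, centred at y = +44 and -44 mm (70 mm free between them, down to the plate). 90 degree grooves along y at x = 0: mouth 36 mm wide at 38 mm height, bottom at 20 mm. A 24 mm shaft seated in both has its axis 37 mm above the table. Origin: centre of the underside, z up.
- vice: Holder, fixed: dark toolmaker's vice, 60 mm wide (x). Flat bed 22 mm above the table; two jaws 20 mm higher, faces along x and 54 mm apart (y = +27 and -27 mm), do not move. It reaches to y = +45 mm and, with screw block (38 mm high) and screw head, to y = -72 mm. Origin at table height under the middle of the gap between the jaws, z up.
- peg_large: Holder, fixed: round dark plate 84 mm in diameter, 10 mm thick, with the thicker of two upright steel locating pegs at its centre: 30 mm in diameter up to 28 mm above the table, then tapering to 10 mm at its top, 40 mm above the table. Origin at the centre of the plate's underside, z up.
- peg_small: Holder, fixed: round dark plate 84 mm in diameter, 10 mm thick, with the thinner of two upright steel locating pegs at its centre: 14 mm in diameter up to 28 mm above the table, then tapering to 5 mm at its top, 40 mm above the table. Origin at the centre of the plate's underside, z up.
- marker: Bystander, loose and light: white marker pen with a red cap, 130 mm long, 15 mm thick, lying on the table along its own x axis. Origin at its middle, on its axis.

How it is judged:
At the end, for the whole second after the job is handed in: At rest: shaft seated in both V grooves, 13 mm of centre lengthwise; insert flat on the vice bed, 10 mm of mid-gap, 13 mm along the jaws, long side within 15 deg of them; bushes flange down on their own plates, 8 mm of the peg axis. Heights within 3 mm, upright within 4 deg, shaft 4 mm and 4.5 deg (x of shaft in the frame of vee_rest between -0.004 and 0.004 m and y of shaft in the frame of vee_rest between -0.013 and 0.013 m and z of shaft in the frame of vee_rest between 0.0335 and 0.0405 m and angle between the y axis of shaft and the y axis of vee_rest, either way round below 0.08 rad and x of insert in the frame of vice between -0.013 and 0.013 m and y of insert in the frame of vice between -0.01 and 0.01 m and z of insert in the frame of vice between 0.019 and 0.0255 m and angle between each of insert, bush_large, bush_small's own z axis and vertical below 0.07 rad and angle between the x axis of insert and the x axis of vice, either way round below 0.26 rad and horizontal distance between bush_large and peg_large below 0.008 m and z of bush_large in the frame of peg_large between 0.007 and 0.0135 m and horizontal distance between bush_small and peg_small below 0.008 m and z of bush_small in the frame of peg_small between 0.007 and 0.0135 m and linear speed of each of shaft, insert, bush_large, bush_small below 0.02 m/s); the robot touches nothing.
It fails at once if a workpiece is let fall or flung: it moves faster than 0.8 m/s while the fingers do not hold it (a free fall of some 30 mm) ((linear speed of shaft above 0.8 m/s and contact force between shaft and the fingers below 0.05 N) or (linear speed of insert above 0.8 m/s and contact force between insert and the fingers below 0.05 N) or (linear speed of bush_large above 0.8 m/s and contact force between bush_large and the fingers below 0.05 N) or (linear speed of bush_small above 0.8 m/s and contact force between bush_small and the fingers below 0.05 N)).
It fails at once if the marker shifted by more than 30 mm (distance of marker from where it was at the start of the episode above 0.03 m).
It also fails if it takes over 104 s, if anything falls off the work surface, if the arm or the gripper's body presses on something with over 40 N, if the wrist force passes 120 N, or if a joint passes its speed limit or range.

## Working session

There is one attempt and no reset: what is moved stays moved. The work goes in short steps, Python scripts to look and compute and a shell command to move; the robot and the scene stay as the last step left them, time stands still between calls to the robot, and variables do not carry over. Pictures are saved under pics/ and viewed, at most 14 in all, crops included, and the job is handed in when it is done.

```bash
ls; mkdir -p pics; python3 - <<'E'
from bench import arm
import cv2,numpy as np
np.set_printoptions(precision=4,suppress=True)
s=arm.state();print(s)
for n in("top","side"):
    c=arm.capture(n);cv2.imwrite(f"pics/{n}0.png",c["color"][:,:,::-1]);print(n,c["fx"],c["fy"],c["cx"],c["cy"]);print(c["world_from_camera"])
    np.savez(n+"0.npz",**c)
E
```

```text
pics
{'time_s': 0.0, 'joint_pos': array([-1.3423,  0.3794,  1.7348, -0.    ,  1.0285, -0.0333]), 'joint_velocities': array([-0.0015,  0.0006,  0.0017,  0.0008,  0.0011,  0.0004]), 'joint_torque': array([ -0.0011, -76.3724, -43.4369,   0.065 ,   0.0425,  -0.0001]), 'tcp_pos': array([ 0.1811, -0.6758,  0.2133]), 'tool_rot': array([ 0.9914,  0.1305, -0.0001, -0.0005]), 'ft_force': array([-0.9407,  0.8808,  0.3167]), 'moment': array([ 0.0435, -0.0055, -0.0097]), 'grasp_force': 0.0, 'finger_gap': 0.09149062227115656}
top 391.00593325939906 391.00593325939906 284.3832574988746 203.57358781364
[[ 0.031  -0.9794  0.1995  0.362 ]
 [-0.9995 -0.0304  0.0063  0.0033]
 [-0.0001 -0.1996 -0.9799  0.8897]
 [ 0.      0.      0.      1.    ]]
side 405.19886536734316 405.19886536734316 284.512254314175 209.16702780652983
[[-0.9011 -0.2272  0.3693  0.1938]
 [-0.4336  0.4842 -0.76    0.7017]
 [-0.0062 -0.8449 -0.5348  0.5472]
 [ 0.      0.      0.      1.    ]]
```

View pics/top0.png

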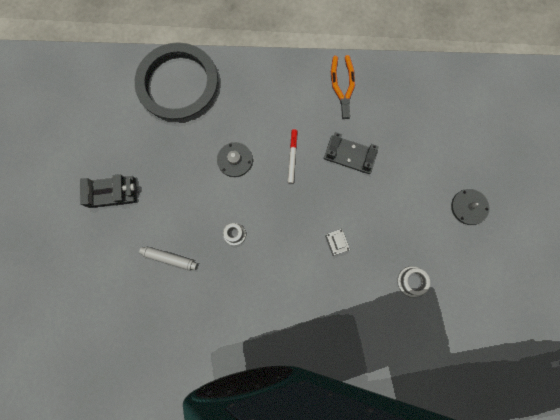

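View pics/side0.png

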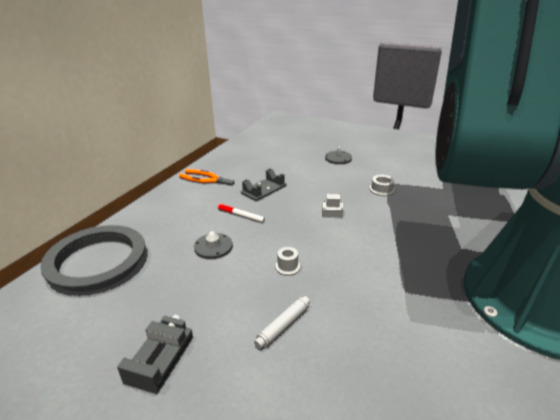

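Top view: up is +x and left is +y. Rough pixels are vice (110,191), shaft (168,258), thick peg (235,159), small bush (234,234), marker (292,157), V-rest (351,153), insert (337,242), thin peg (470,207), large bush (414,281). The side view agrees. Next I fit the known shapes to silhouettes in both views.

```bash
cat > fit.py <<'E'
import numpy as np,cv2
from scipy.optimize import minimize
def box(x0,x1,y0,y1,z0,z1): return np.array([[x,y,z] for x in(x0,x1) for y in(y0,y1) for z in(z0,z1)])/1e3
T=np.linspace(0,2*np.pi,48,endpoint=False)
def cyl(d,z0,z1,d1=None):
    d1=d if d1 is None else d1
    return np.array([[q/2*np.cos(t),q/2*np.sin(t),z] for q,z in((d,z0),(d1,z1)) for t in T])/1e3
def ycyl(d,y0,y1,h): # along y
    return np.array([[d/2*np.cos(t),y,h+d/2*np.sin(t)] for y in(y0,y1) for t in T])/1e3
def pl(dia): return [cyl(84,0,10),cyl(dia,10,28),cyl(dia,28,40,10 if dia==30 else 5)]
vb=lambda y:[box(-28,28,y-9,y+9,10,20),np.array([[s*a,yy,z] for a,z in((28,10),(28,38),(18,38),(0,20),(0,10)) for yy in(y-9,y+9)for s in(s_,)])/1e3 if 0 else box(-28,-18,y-9,y+9,10,38),box(18,28,y-9,y+9,10,38)]
M=dict(shaft=[ycyl(24,-55,55,12),ycyl(16,-65,65,12)],insert=[box(-25,25,-19,19,0,24),box(-16,16,-10,10,24,50)],
 bush_large=[cyl(68,0,6),cyl(58,6,32)],bush_small=[cyl(52,0,6),cyl(42,6,38)],
 vee_rest=[box(-31,31,-58,58,0,10)]+vb(44)+vb(-44),
 vice=[box(-30,30,-45,45,0,22),box(-30,30,27,45,0,42),box(-30,30,-45,-27,0,42)],
 peg_large=pl(30),peg_small=pl(14))
ROUND={'bush_large','bush_small','peg_large','peg_small'}
def proj(c,p):
    w=c["world_from_camera"];q=(p-w[:3,3])@w[:3,:3]
    return np.c_[c["fx"]*q[:,0]/q[:,2]+c["cx"],c["fy"]*q[:,1]/q[:,2]+c["cy"]]
def place(P,x,y,a,z=0):
    R=np.array([[np.cos(a),-np.sin(a),0],[np.sin(a),np.cos(a),0],[0,0,1]]);return P@R.T+[x,y,z]
S=4
def ray(c,u,v,z):
    w=c["world_from_camera"];d=w[:3,:3]@[(u-c["cx"])/c["fx"],(v-c["cy"])/c["fy"],1];o=w[:3,3];return (o+d*(z-o[2])/d[2])[:2]
def mask(c,name,p,roi,z=0):
    x0,y0,w,h=roi;m=np.zeros((h*S,w*S),np.uint8)
    for P in M[name]:
        q=(proj(c,place(P,*p,z))+.5-[x0,y0])*S
        cv2.fillConvexPoly(m,cv2.convexHull(np.round(q*16).astype(np.int32)),255,cv2.LINE_AA,4)
    return cv2.resize(m,(w,h),interpolation=cv2.INTER_AREA)/255.
def seg(c,thr=22):
    g=c["color"].astype(np.int16);b=cv2.medianBlur(c["color"],101).astype(np.int16)
    return np.abs(g-b).max(2)>thr
def fit(cs,name,p0,z=0,half=0.09):
    rois=[];obs=[]
    for c in cs:
        q=proj(c,np.array([[p0[0]+i*half,p0[1]+j*half,k+z] for i in(-1,1) for j in(-1,1) for k in(0,.04)]))
        a=np.maximum(q.min(0).astype(int),0);b=np.minimum(q.max(0).astype(int)+1,[560,420]);rois.append((*a,*(b-a)))
        o=seg(c)[a[1]:b[1],a[0]:b[0]].astype(np.uint8)
        m=cv2.dilate((mask(c,name,p0,rois[-1],z)>0).astype(np.uint8),np.ones((9,9)))
        cv2.morphologyEx(o,cv2.MORPH_CLOSE,np.ones((3,3),np.uint8),o)
        k,l=cv2.connectedComponents(o);keep=[i for i in range(1,k) if (m*(l==i)).sum()>.5*(l==i).sum()]
        o=np.isin(l,keep).astype(np.uint8)
        ct,_=cv2.findContours(o,cv2.RETR_EXTERNAL,cv2.CHAIN_APPROX_NONE);o=np.zeros_like(o);cv2.drawContours(o,ct,-1,1,-1)
        obs.append(o)
    f=lambda p:sum(np.abs(mask(c,name,p,r,z)-o).sum()/o.sum() for c,r,o in zip(cs,rois,obs) if o.sum())
    rd=name in ROUND
    F=(lambda q:f([q[0]/100,q[1]/100,0])) if rd else (lambda q:f([q[0]/100,q[1]/100,q[2]/10]))
    q0=np.array([p0[0]*100,p0[1]*100]+([] if rd else [p0[2]*10]))
    sim=np.vstack([q0]+[q0+d for d in np.eye(len(q0))*1.0])
    r=minimize(F,q0,method="Nelder-Mead",options=dict(initial_simplex=sim,xatol=.01,fatol=1e-4))
    x=r.x;return np.array([x[0]/100,x[1]/100,0 if rd else x[2]/10]),r.fun
E
cat > run0.py <<'E'
from fit import *
np.set_printoptions(precision=4,suppress=True)
t=dict(np.load("top0.npz"));s=dict(np.load("side0.npz"))
G=dict(shaft=(168,258,.012,-.25+np.pi*0),insert=(337,242,.02,.2),bush_large=(414,281,.015,0),bush_small=(234,234,.015,0),vee_rest=(351,153,.01,-.3),vice=(101,191,.02,0),peg_large=(235,159,.01,0),peg_small=(470,207,.01,0))
im=[c["color"][:,:,::-1].copy() for c in(t,s)]
im=[cv2.resize(i,None,fx=3,fy=3,interpolation=cv2.INTER_CUBIC) for i in im]
for n,(u,v,z,a) in G.items():
    p0=[*ray(t,u,v,z),a]
    best=min((fit([t,s],n,[p0[0],p0[1],a+d]) for d in((0,) if n in ROUND else(-.2,.2) if n!='insert' else (-.3,0,.3,1.27,1.57,1.87))),key=lambda r:r[1])
    pt,ft=fit([t],n,best[0]);ps,fs=fit([s],n,best[0])
    print(n,best[0],round(best[1],3),"top",pt,round(ft,3),"side",ps,round(fs,3))
    for c,i in zip((t,s),im):
        for P in M[n]: cv2.polylines(i,[np.round((cv2.convexHull(proj(c,place(P,*best[0])).astype(np.float32))+.5)*3).astype(int)],1,(0,0,255),1)
cv2.imwrite("pics/fit_top.png",im[0][360:960,210:1010+500][:, :800]);cv2.imwrite("pics/fit_top2.png",im[0][360:900,880:1500])
cv2.imwrite("pics/fit_side.png",im[1][420:1180,300:1300])
E
python3 run0.py
```

```text
shaft [ 0.4101  0.2641 -0.248 ] 0.399 top [ 0.4106  0.2611 -0.2539] 0.146 side [ 0.408   0.2693 -0.2312] 0.153
insert [ 0.4569 -0.1105  0.3792] 0.169 top [ 0.4565 -0.1109  0.372 ] 0.081 side [ 0.4575 -0.1091  0.3858] 0.072
bush_large [ 0.3617 -0.2847  0.    ] 0.421 top [ 0.3617 -0.2847  0.    ] 0.421 side [ 0.3617 -0.2847  0.    ] 0.0
bush_small [0.4696 0.1215 0.    ] 0.168 top [0.4692 0.121  0.    ] 0.096 side [0.4698 0.1227 0.    ] 0.06
vee_rest [ 0.6667 -0.1422 -0.3017] 0.118 top [ 0.6664 -0.1427 -0.3073] 0.035 side [ 0.6666 -0.1411 -0.2967] 0.075
vice [0.5555 0.4211 0.1425] 0.338 top [0.5555 0.42   0.146 ] 0.199 side [0.5552 0.4231 0.1392] 0.129
peg_large [0.6457 0.1313 0.    ] 0.103 top [0.6449 0.1301 0.    ] 0.042 side [0.6459 0.1323 0.    ] 0.036
peg_small [ 0.549  -0.4166  0.    ] 0.122 top [ 0.5486 -0.4173  0.    ] 0.031 side [ 0.549  -0.4148  0.    ] 0.078
```

```bash
cat >> run0.py <<'E'
w=lambda i,u,v:cv2.resize(im[i][max(0,v*3-100):v*3+100,max(0,u*3-132):u*3+132],(264,200)) 
a=np.vstack([np.hstack([w(0,168,258),w(0,414,281),w(0,110,191)]),np.hstack([w(1,282,322),w(1,382,184),w(1,158,350)]),np.hstack([w(0,337,242),w(0,234,234),w(0,351,153)])])
cv2.imwrite("pics/chk.png",a)
E
python3 run0.py>/dev/null
```

```text
(no output)
```

View pics/chk.png

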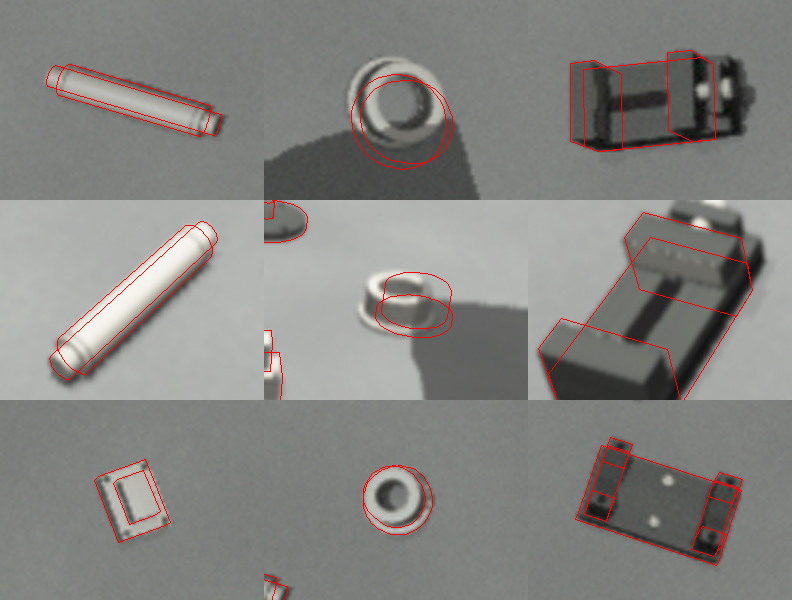

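```bash
python3 - <<'E'
import cv2,numpy as np
t=cv2.imread("pics/top0.png");s=cv2.imread("pics/side0.png")
def w(i,u,v,k=6,W=400,H=300):
    x0=u-W//k//2;y0=v-H//k//2
    c=i[y0:y0+H//k,x0:x0+W//k];print(x0,y0,k)
    return cv2.resize(cv2.resize(c,None,fx=k,fy=k,interpolation=cv2.INTER_CUBIC),(W//k*k,H//k*k))
def pad(a):return cv2.copyMakeBorder(a,0,300-a.shape[0],0,400-a.shape[1],cv2.BORDER_CONSTANT)
cv2.imwrite("pics/z.png",np.vstack([np.hstack([pad(w(t,112,191,5)),pad(w(s,158,350,4))]),np.hstack([pad(w(t,168,258,5)),pad(w(t,414,281,6))])]))
E
```

```text
72 161 5
108 313 4
128 228 5
381 256 6
```

View pics/z.png

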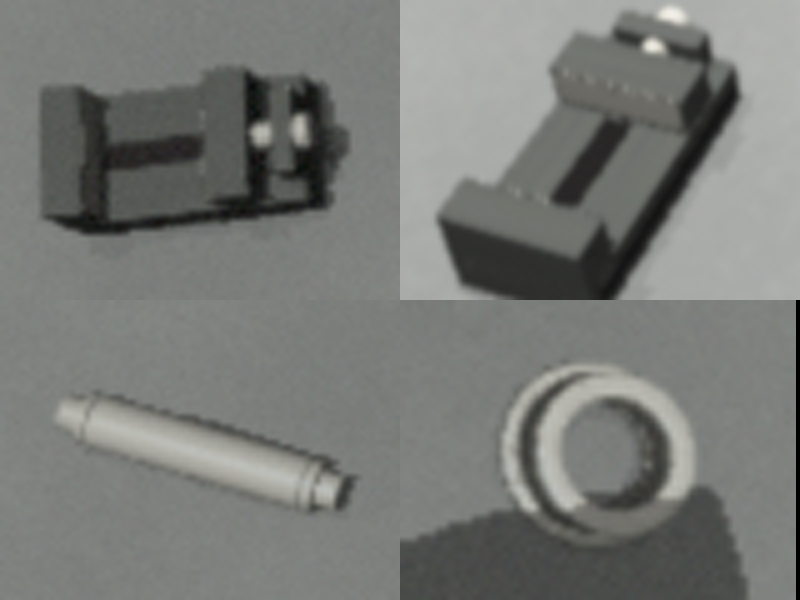

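```bash
python3 - <<'E'
from fit import *
from scipy.optimize import least_squares
np.set_printoptions(precision=4,suppress=True)
t=dict(np.load("top0.npz"));s=dict(np.load("side0.npz"))
def Z(c,x0,y0,k,ox,oy,pts,z): return np.array([ray(c,x0+(a-ox+.5)/k-.5,y0+(b-oy+.5)/k-.5,z) for a,b in pts])
vt=Z(t,72,161,5,0,0,[(40,88),(83,87),(83,212),(40,217),(204,70),(250,68),(252,198),(212,198)],.042)
vs=Z(s,108,313,4,400,0,[(467,180),(610,228),(552,68),(685,105)],.042)
mt=np.array([(30,45),(30,27),(-30,27),(-30,45),(30,-27),(30,-45),(-30,-45),(-30,-27)])/1e3
ms=np.array([(30,27),(-30,27),(30,-27),(-30,-27)])/1e3
print(vt,vs)
def res(p,m,v):
    R=np.array([[np.cos(p[2]),-np.sin(p[2])],[np.sin(p[2]),np.cos(p[2])]]);return (m@R.T+p[:2]-v).ravel()
for m,v in((mt[[0,1,2,3,4,7]],vt[[0,1,2,3,4,7]]),(ms,vs)):
    r=least_squares(res,[.55,.42,.1],args=(m,v));print(r.x,r.fun.reshape(-1,2)*1e3)
e=Z(t,128,228,5,0,300,[(60,411),(348,489)],.012);d=e[0]-e[1];print("shaft",e.mean(0),np.hypot(*d),np.arctan2(-d[0],d[1]))
print("bl",Z(t,381,256,6,400,300,[(618,455),(616,453),(540,455),(697,455)],.032))
for n,p0 in(("bush_large",[.3757,-.2921,0]),("shaft",[.41,.264,-.25]),("bush_small",[.4696,.1215,0]),("insert",[.4569,-.1105,.379])):
    for c in(t,s):
        # bright-only segmentation
        import fit as F
        F.seg=lambda c,thr=0:(c["color"].min(2).astype(int)-cv2.medianBlur(c["color"],101).max(2))>12
        p,f=F.fit([c],n,p0,half=.06 if n!="shaft" else .09);print(n,p,round(f,3))
E
```

```text
[[0.5784 0.4695]
 [0.5795 0.4503]
 [0.5224 0.4428]
 [0.5196 0.4615]
 [0.589  0.397 ]
 [0.5906 0.3764]
 [0.5311 0.3687]
 [0.5305 0.3865]] [[0.5791 0.4549]
 [0.5175 0.4483]
 [0.5873 0.4004]
 [0.5279 0.3924]]
[0.5555 0.4198 0.1483] [[ 0.0761 -0.8156]
 [ 1.6754  0.597 ]
 [-0.6398 -0.7619]
 [-0.4589 -1.6801]
 [ 0.0956  0.4977]
 [-0.7484  2.1628]]
[0.5529 0.424  0.1413] [[-0.2502  0.0485]
 [ 1.9174 -1.7493]
 [-0.8479  1.078 ]
 [-0.8193  0.6228]]
shaft [0.41   0.2637] 0.13488146352629385 -0.22764944933803222
bl [[ 0.3747 -0.2815]
 [ 0.3753 -0.2808]
 [ 0.3738 -0.2535]
 [ 0.3755 -0.3098]]
bush_large [ 0.3774 -0.2807  0.    ] 1.835
bush_large [ 0.3895 -0.2948  0.    ] 4.263
shaft [ 0.4112  0.2659 -0.2432] 0.582
shaft [ 0.414   0.2552 -0.2104] 0.631
bush_small [0.4689 0.1225 0.    ] 0.291
bush_small [0.473  0.1172 0.    ] 1.142
insert [ 0.4579 -0.113   0.3923] 0.206
insert [ 0.4685 -0.1433  0.3113] 2.369
```

Fits agree to 1–2 mm between views, and the sizes check (shaft 135 vs 130 mm, bush 56 vs 58 mm). Poses used:
- large bush (.375,-.281), small bush (.4695,.122)
- insert (.457,-.110, .38), shaft (.4105,.264, -.235)
- V-rest (.6665,-.142, -.302), vice (.5545,.4215, .145)
- thick peg (.6455,.131), thin peg (.549,-.416)

Moving above the large bush.

```bash
cat > go.py <<'E'
# usage: go.py x y z psi -> shift in tool axes from current pose (tool down, psi = heading of tool x)
import sys,numpy as np
from bench import arm
from scipy.spatial.transform import Rotation as R
s=arm.state();r=R.from_quat(s["tool_rot"]);m=r.as_matrix();psi=np.arctan2(m[1,0],m[0,0])
x,y,z,p=map(float,sys.argv[1:])
g=R.from_euler("z",p)*R.from_quat([1,0,0,0])
d=m.T@(np.array([x,y,z])-s["tcp_pos"]);w=(r.inv()*g).as_rotvec()
print("t",round(s["time_s"],2),"tcp",s["tcp_pos"].round(4),"psi",psi.round(4),"tilt",np.round(m[:2,2],4),"j",s["joint_pos"].round(2),"gap",round(s["finger_gap"],4),"F",s["ft_force"].round(1))
print("rot",w.round(4),"d",d.round(4))
E
python3 -m inch '[[0,0,0,0.03,-0.034,0.01,0.09],[0,0,0,0.29,-0.331,0.093,0.09],[0,0,0,0.29,-0.331,0.093,0.09],[0,0,0,0.29,-0.331,0.093,0.09],[0,0,0,0.29,-0.331,0.093,0.09],[0,0,0,0.29,-0.331,0.093,0.09],[0,0,0,0.29,-0.331,0.093,0.09],[0,0,0,0.29,-0.331,0.093,0.09],[0,0,0,0.29,-0.331,0.093,0.09],[0,0,0,0.29,-0.331,0.093,0.09]]' 25
python3 go.py .375 -.281 .011 .2618
```

```text
time_s: 1.35
tcp_pos: [0.3756, -0.2818, 0.1211]
tool_rot: [0.991, 0.131, 0.0, 0.0]
ft_force: [0.6, -0.4, -0.7]
finger_gap: 0.0901
grasp_force: 0.0
t 1.35 tcp [ 0.3756 -0.2818  0.1211] psi 0.262 tilt [ 0.0001 -0.0002] j [-0.69  0.16  2.23 -0.    0.75  0.62] gap 0.0901 F [ 0.6 -0.4 -0.7]
rot [ 0.0002 -0.0001  0.0002] d [-0.0004 -0.001   0.1101]
```

```bash
python3 -m inch '[[0,0,0,0,0,0.03,0.09],[0,0,0,0,0,0.07,0.09],[0,0,0,0,0,0.1,0.09],[0,0,0,0,0,0.11,0.09],[0,0,0,0,0,0.11,0.09],[0,0,0,0,0,0.11,0.07],[0,0,0,0,0,0.11,0.05],[0,0,0,0,0,0.11,0.05],[0,0,0,0,0,0.11,0.05],[0,0,0,0,0,0.11,0.05]]' 25
python3 go.py .6455 .131 .12 .2618
```

```text
time_s: 2.6
tcp_pos: [0.3757, -0.2814, 0.0113]
tool_rot: [0.991, 0.13, 0.0, 0.0]
ft_force: [-1.4, 1.1, 9.8]
finger_gap: 0.0566
grasp_force: 25.0
t 2.6 tcp [ 0.3757 -0.2814  0.0113] psi 0.2617 tilt [ 0.0001 -0.    ] j [-0.69  0.39  2.24  0.    0.51  0.62] gap 0.0566 F [-1.4  1.1  9.8]
rot [ 0.0001 -0.0001 -0.0001] d [ 0.3673 -0.3286 -0.1087]
```

```bash
python3 -m inch '[[0,0,0,0,0,-0.01,0.05],[0,0,0,0,0,-0.03,0.05],[0,0,0,0,0,-0.06,0.05],[0,0,0,0,0,-0.09,0.05],[0,0,0,0,0,-0.109,0.05],[0,0,0,0,0,-0.109,0.05]]' 25
python3 - <<'E'
from bench import arm
import cv2
for n in("top","side"):
    c=arm.capture(n);cv2.imwrite(f"pics/{n}1.png",c["color"][:,:,::-1])
E
python3 -c "
import cv2,numpy as np
a=cv2.imread('pics/side1.png')[100:250,300:460];cv2.imwrite('pics/c1.png',cv2.resize(a,None,fx=4,fy=4,interpolation=3))"
python3 go.py .6455 .131 .12 .2618
```

```text
time_s: 3.35
tcp_pos: [0.3761, -0.2818, 0.1213]
tool_rot: [0.991, 0.131, 0.001, 0.001]
ft_force: [-0.3, 0.3, -4.8]
finger_gap: 0.0562
grasp_force: 25.0
t 3.45 tcp [ 0.3753 -0.2811  0.1195] psi 0.2618 tilt [-0.0003  0.0003] j [-0.69  0.17  2.23  0.    0.74  0.62] gap 0.0565 F [ 0.7 -0.2 -4.5]
rot [-0.0003  0.0002 -0.    ] d [ 0.3677 -0.3281 -0.0004]
```

View pics/c1.png

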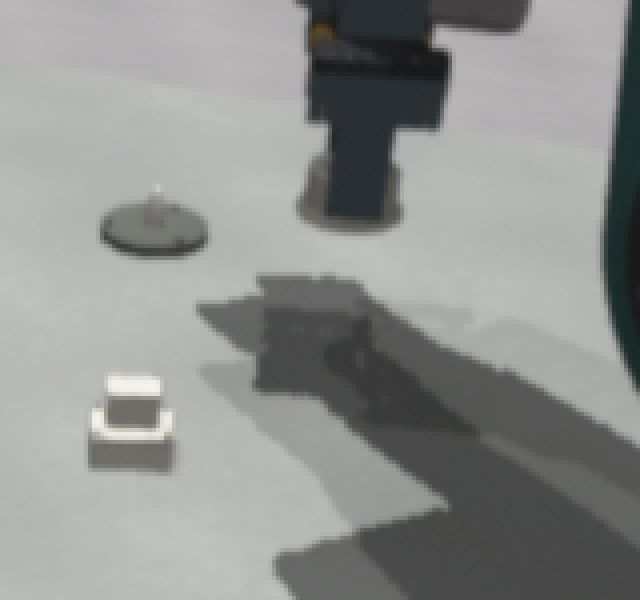

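The bush is held level (bottom at (350,225) in the crop). Carrying it over the thick peg and lowering partway.

```bash
python3 -m inch '[[0,0,0,0.018,-0.016,0,0.05],[0,0,0,0.055,-0.049,0,0.05],[0,0,0,0.1,-0.089,0,0.05],[0,0,0,0.144,-0.128,0,0.05],[0,0,0,0.188,-0.168,0,0.05],[0,0,0,0.232,-0.207,0,0.05],[0,0,0,0.276,-0.247,0,0.05],[0,0,0,0.32,-0.286,0,0.05],[0,0,0,0.353,-0.316,0,0.05],[0,0,0,0.3675,-0.3285,0,0.05]]'
python3 -m inch '[[0,0,0,0,0,0,0.05],[0,0,0,0,0,0.02,0.05],[0,0,0,0,0,0.045,0.05],[0,0,0,0,0,0.06,0.05],[0,0,0,0,0,0.06,0.05]]'
python3 go.py .6455 .131 .0225 .2618
python3 - <<'E'
from bench import arm
import cv2,numpy as np
o=[]
for n,(u,v) in(("top",(235,159)),("side",(212,240))):
    c=arm.capture(n)["color"][:,:,::-1];o.append(cv2.resize(c[v-40:v+40,u-40:u+40],None,fx=5,fy=5,interpolation=3))
cv2.imwrite("pics/c2.png",np.hstack(o))
E
```

```text
time_s: 4.7
tcp_pos: [0.6457, 0.1329, 0.1182]
tool_rot: [0.991, 0.131, -0.001, -0.0]
ft_force: [-0.9, -0.6, -4.4]
finger_gap: 0.0565
grasp_force: 25.0
time_s: 5.32
tcp_pos: [0.6443, 0.1302, 0.0582]
tool_rot: [0.991, 0.13, -0.001, 0.0]
ft_force: [-0.2, -0.2, -2.8]
finger_gap: 0.0562
grasp_force: 25.0
t 5.33 tcp [0.6443 0.1302 0.0582] psi 0.2611 tilt [-0.0028 -0.0005] j [0.16 0.52 1.87 0.   0.76 1.47] gap 0.0562 F [-0.2 -0.2 -2.8]
rot [-0.0003  0.0028 -0.0007] d [ 0.0014 -0.0004  0.0357]
```

View pics/c2.png

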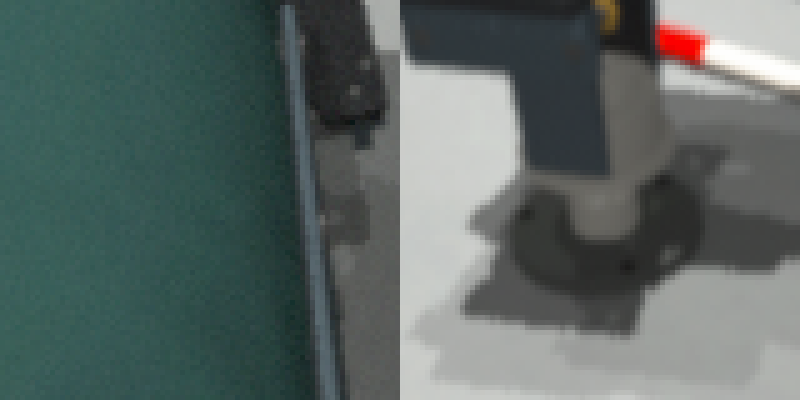

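The side crop shows the flange (526–675) centred over the peg (572–640). Lowering and releasing.

```bash
python3 -m inch '[[0,0,0,0.001,0,0.01,0.05],[0,0,0,0.001,0,0.02,0.05],[0,0,0,0.001,0,0.028,0.05],[0,0,0,0.001,0,0.034,0.05],[0,0,0,0.001,0,0.036,0.05],[0,0,0,0.001,0,0.037,0.05],[0,0,0,0.001,0,0.037,0.05]]'
python3 go.py .6455 .131 .0225 .2618
```

```text
time_s: 6.3
tcp_pos: [0.6467, 0.1313, 0.0231]
tool_rot: [0.991, 0.131, 0.0, -0.0]
ft_force: [0.4, -0.3, -3.8]
finger_gap: 0.0566
grasp_force: 25.0
t 6.3 tcp [0.6467 0.1313 0.0231] psi 0.2618 tilt [0.0003 0.0001] j [0.17 0.58 1.86 0.   0.7  1.47] gap 0.0566 F [ 0.4 -0.3 -3.8]
rot [ 0.     -0.0003  0.    ] d [-0.0012  0.      0.0006]
```

```bash
python3 -m inch '[[0,0,0,0,0,0.001,0.05],[0,0,0,0,0,0.0017,0.05],[0,0,0,0,0,0.0017,0.05]]'
python3 -m inch '[[0,0,0,0,0,0,0.06],[0,0,0,0,0,0,0.07],[0,0,0,0,0,0,0.09],[0,0,0,0,0,0,0.09],[0,0,0,0,0,-0.03,0.09],[0,0,0,0,0,-0.07,0.09],[0,0,0,0,0,-0.1,0.09],[0,0,0,0,0,-0.1,0.09]]'
python3 go.py .4695 .122 .12 .2618
```

```text
time_s: 6.68
tcp_pos: [0.6466, 0.1313, 0.0213]
tool_rot: [0.991, 0.131, 0.0, -0.0]
ft_force: [-0.8, 0.5, -1.9]
finger_gap: 0.0564
grasp_force: 25.0
time_s: 7.68
tcp_pos: [0.648, 0.1316, 0.1238]
tool_rot: [0.991, 0.131, 0.002, -0.0]
ft_force: [1.5, 1.3, -0.2]
finger_gap: 0.0901
grasp_force: 0.0
t 7.67 tcp [0.648  0.1316 0.1238] psi 0.2618 tilt [0.0041 0.0007] j [0.17 0.43 1.85 0.   0.85 1.47] gap 0.0901 F [ 1.5  1.3 -0.2]
rot [ 0.0004 -0.0041 -0.    ] d [-0.1749 -0.037   0.003 ]
```

```bash
python3 -m inch '[[0,0,0,-0.03,-0.006,0,0.075],[0,0,0,-0.08,-0.017,0,0.075],[0,0,0,-0.13,-0.028,0,0.075],[0,0,0,-0.165,-0.035,0,0.075],[0,0,0,-0.1735,-0.0368,0.01,0.075],[0,0,0,-0.1735,-0.0368,0.04,0.075],[0,0,0,-0.1735,-0.0368,0.08,0.075],[0,0,0,-0.1735,-0.0368,0.105,0.075],[0,0,0,-0.1735,-0.0368,0.11,0.075],[0,0,0,-0.1735,-0.0368,0.11,0.075]]'
python3 go.py .4695 .122 .011 .2618
```

```text
time_s: 8.93
tcp_pos: [0.4698, 0.1219, 0.0111]
tool_rot: [0.991, 0.13, -0.0, 0.0]
ft_force: [0.0, -0.4, 0.7]
finger_gap: 0.0752
grasp_force: 0.0
t 8.93 tcp [0.4698 0.1219 0.0111] psi 0.2617 tilt [-0.0004 -0.0001] j [0.21 0.41 2.21 0.   0.52 1.52] gap 0.0752 F [ 0.  -0.4  0.7]
rot [-0.      0.0004 -0.0001] d [-0.0002 -0.0001  0.0001]
```

```bash
python3 -m inch '[[0,0,0,0,0,0,0.055],[0,0,0,0,0,0,0.035],[0,0,0,0,0,0,0.035],[0,0,0,0,0,0,0.035],[0,0,0,0,0,0,0.035],[0,0,0,0,0,-0.01,0.035],[0,0,0,0,0,-0.04,0.035],[0,0,0,0,0,-0.08,0.035],[0,0,0,0,0,-0.105,0.035],[0,0,0,0,0,-0.109,0.035]]' 25
python3 -m inch '[[0,0,0,-0.002,0.015,0,0.035],[0,0,0,-0.006,0.055,0,0.035],[0,0,0,-0.013,0.11,0,0.035],[0,0,0,-0.019,0.165,0,0.035],[0,0,0,-0.025,0.22,0,0.035],[0,0,0,-0.032,0.275,0,0.035],[0,0,0,-0.038,0.33,0,0.035],[0,0,0,-0.044,0.385,0,0.035],[0,0,0,-0.05,0.435,0,0.035],[0,0,0,-0.056,0.485,0,0.035]]'
python3 -m inch '[[0,0,0,-0.004,0.035,0,0.035],[0,0,0,-0.006,0.052,0,0.035],[0,0,0,-0.0064,0.0553,0.02,0.035],[0,0,0,-0.0064,0.0553,0.05,0.035],[0,0,0,-0.0064,0.0553,0.06,0.035],[0,0,0,-0.0064,0.0553,0.06,0.035],[0,0,0,-0.0064,0.0553,0.06,0.035]]'
python3 go.py .549 -.416 .021 .2618
python3 - <<'E'
from bench import arm
import cv2,numpy as np
o=[]
for n,(u,v) in(("top",(460,215)),("side",(340,150))):
    c=arm.capture(n)["color"][:,:,::-1];o.append(cv2.resize(c[v-40:v+40,u-40:u+40],None,fx=5,fy=5,interpolation=3))
cv2.imwrite("pics/c3.png",np.hstack(o))
E
```

```text
time_s: 10.18
tcp_pos: [0.4702, 0.1221, 0.1219]
tool_rot: [0.991, 0.131, 0.002, -0.0]
ft_force: [-0.8, -0.1, -3.5]
finger_gap: 0.0411
grasp_force: 25.0
time_s: 11.42
tcp_pos: [0.5395, -0.3631, 0.1183]
tool_rot: [0.991, 0.13, -0.001, -0.001]
ft_force: [1.2, 0.2, -2.4]
finger_gap: 0.0413
grasp_force: 25.0
time_s: 12.3
tcp_pos: [0.5495, -0.4161, 0.061]
tool_rot: [0.991, 0.131, 0.0, 0.0]
ft_force: [-0.5, -0.3, -2.8]
finger_gap: 0.0413
grasp_force: 25.0
t 12.3 tcp [ 0.5495 -0.4161  0.061 ] psi 0.2622 tilt [ 0.0008 -0.0006] j [-0.68  0.56  1.8   0.    0.78  0.63] gap 0.0413 F [-0.5 -0.3 -2.8]
rot [ 0.0008 -0.0006  0.0004] d [-0.0005 -0.0002  0.04  ]
```

View pics/c3.png

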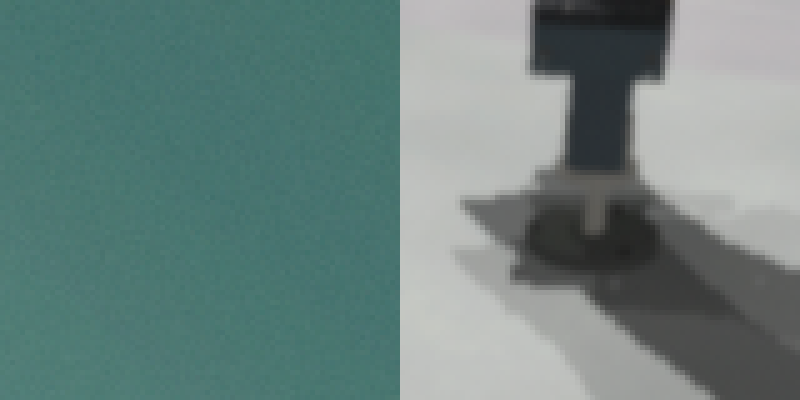

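Flange is centred over the thin peg (about 593 vs 594 px). Lowering and releasing.

```bash
python3 -m inch '[[0,0,0,0,0,0.01,0.035],[0,0,0,0,0,0.02,0.035],[0,0,0,0,0,0.03,0.035],[0,0,0,0,0,0.036,0.035],[0,0,0,0,0,0.039,0.035],[0,0,0,0,0,0.04,0.035],[0,0,0,0,0,0.04,0.035]]'
python3 go.py .549 -.416 .021 .2618
python3 -m inch '[[0,0,0,0,0,0,0.044],[0,0,0,0,0,0,0.055],[0,0,0,0,0,0,0.075],[0,0,0,0,0,0,0.075],[0,0,0,0,0,-0.03,0.075],[0,0,0,0,0,-0.07,0.075],[0,0,0,0,0,-0.1,0.075],[0,0,0,0,0,-0.1,0.075],[0,0,0,0,0,-0.1,0.075]]'
python3 go.py .457 -.11 .12 .38
```

```text
time_s: 13.28
tcp_pos: [0.5487, -0.4158, 0.0215]
tool_rot: [0.991, 0.131, -0.001, -0.001]
ft_force: [-9.5, 8.0, 18.7]
finger_gap: 0.041
grasp_force: 25.0
t 13.28 tcp [ 0.5487 -0.4158  0.0215] psi 0.2621 tilt [-0.0012  0.001 ] j [-0.68  0.61  1.8  -0.    0.73  0.63] gap 0.041 F [-9.5  8.  18.7]
rot [-0.0013  0.0009  0.0003] d [0.0002 0.0003 0.0005]
time_s: 14.4
tcp_pos: [0.5486, -0.4158, 0.1195]
tool_rot: [0.991, 0.13, -0.0, -0.0]
ft_force: [-0.2, -0.0, -0.4]
finger_gap: 0.0749
grasp_force: 0.0
t 14.4 tcp [ 0.5486 -0.4158  0.1195] psi 0.2617 tilt [-0.0006  0.0005] j [-0.68  0.48  1.79  0.    0.87  0.63] gap 0.0749 F [-0.2 -0.  -0.4]
rot [-0.0006  0.0004 -0.1183] d [-9.400e-03 -3.191e-01 -3.000e-04]
```

The manual's scale: turns go in shares of 2 pi rad. Converting my numbers, -0.118 rad / 6.2832 = -0.0188.

```bash
python3 -m inch '[[0,0,-0.0016,0,-0.02,0,0.06],[0,0,-0.0048,-0.002,-0.07,0,0.06],[0,0,-0.008,-0.004,-0.125,0,0.06],[0,0,-0.0111,-0.006,-0.18,0,0.06],[0,0,-0.0143,-0.008,-0.235,0,0.06],[0,0,-0.0175,-0.009,-0.285,0,0.06],[0,0,-0.0188,-0.0094,-0.315,0,0.06],[0,0,-0.0188,-0.0094,-0.319,0,0.06],[0,0,-0.0188,-0.0094,-0.319,0,0.06],[0,0,-0.0188,-0.0094,-0.319,0,0.06]]'
python3 go.py .457 -.11 .028 .38
python3 - <<'E'
from bench import arm
import cv2,numpy as np
o=[]
for n,(u,v) in(("top",(345,235)),("side",(335,190))):
    c=arm.capture(n)["color"][:,:,::-1];o.append(cv2.resize(c[v-40:v+40,u-40:u+40],None,fx=5,fy=5,interpolation=3))
cv2.imwrite("pics/c4.png",np.hstack(o))
E
```

```text
time_s: 15.65
tcp_pos: [0.4575, -0.111, 0.1201]
tool_rot: [0.982, 0.188, -0.0, -0.0]
ft_force: [0.0, 0.4, -0.4]
finger_gap: 0.0601
grasp_force: 0.0
t 15.65 tcp [ 0.4575 -0.111   0.1201] psi 0.3791 tilt [-0.  0.] j [-0.29  0.17  2.23 -0.    0.74  0.9 ] gap 0.0601 F [ 0.   0.4 -0.4]
rot [-0.      0.     -0.0009] d [-0.0001 -0.0011  0.0921]
```

View pics/c4.png

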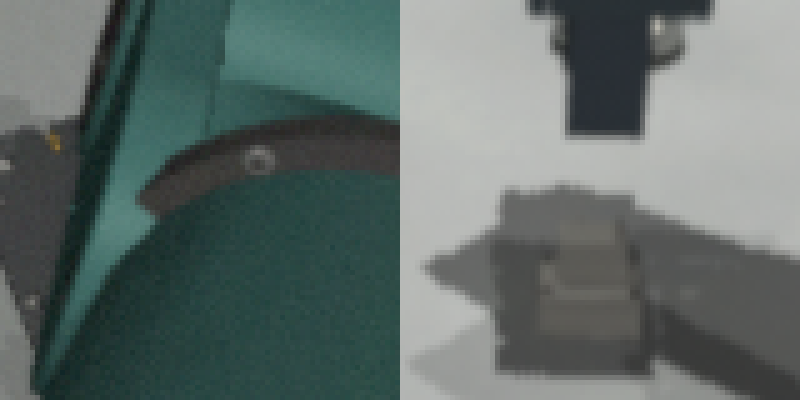

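Fingers are above the insert core and aligned. Descending and gripping.

```bash
python3 -m inch '[[0,0,0,0,-0.001,0.03,0.06],[0,0,0,0,-0.001,0.06,0.06],[0,0,0,0,-0.001,0.085,0.06],[0,0,0,0,-0.001,0.092,0.06],[0,0,0,0,-0.001,0.092,0.045],[0,0,0,0,-0.001,0.092,0.035],[0,0,0,0,-0.001,0.092,0.025],[0,0,0,0,-0.001,0.092,0.015],[0,0,0,0,-0.001,0.092,0.015],[0,0,0,0,-0.001,0.092,0.015]]' 30
python3 -m inch '[[0,0,0,0,0,0,0.015],[0,0,0,0,0,-0.01,0.015],[0,0,0,0,0,-0.04,0.015],[0,0,0,0,0,-0.08,0.015],[0,0,0,0,0,-0.11,0.015],[0,0,0,0,0,-0.112,0.015],[0,0,0,0,0,-0.112,0.015]]'
python3 go.py .5545 .4215 .14 .145
```

```text
time_s: 17.0
tcp_pos: [0.4577, -0.1097, 0.0287]
tool_rot: [0.982, 0.189, 0.001, 0.0]
ft_force: [-0.7, -2.5, 7.5]
finger_gap: 0.02
grasp_force: 30.0
time_s: 17.88
tcp_pos: [0.4562, -0.1092, 0.1393]
tool_rot: [0.982, 0.189, -0.001, -0.0]
ft_force: [-0.5, 0.4, -5.8]
finger_gap: 0.0195
grasp_force: 30.0
t 17.88 tcp [ 0.4562 -0.1092  0.1393] psi 0.3798 tilt [-0.0012  0.0004] j [-0.28  0.13  2.23  0.    0.79  0.91] gap 0.0195 F [-0.5  0.4 -5.8]
rot [-0.0007  0.001   0.2348] d [ 0.2881 -0.4565 -0.0006]
```

Scaled: 0.235 rad / 6.2832 = 0.0374.

```bash
python3 -m inch '[[0,0,0.0016,0.009,-0.014,0,0.015],[0,0,0.0048,0.029,-0.046,0,0.015],[0,0,0.0095,0.058,-0.091,0,0.015],[0,0,0.0143,0.086,-0.137,0,0.015],[0,0,0.0191,0.115,-0.183,0,0.015],[0,0,0.0239,0.144,-0.228,0,0.015],[0,0,0.0286,0.173,-0.274,0,0.015],[0,0,0.0334,0.202,-0.32,0,0.015],[0,0,0.0366,0.228,-0.361,0,0.015],[0,0,0.0374,0.245,-0.388,0,0.015]]'
python3 -m inch '[[0,0,0,0,0,0,0.015],[0,0,0,0,0,0,0.015]]'
python3 go.py .5545 .4215 .14 .145
```

```text
time_s: 19.12
tcp_pos: [0.5398, 0.3433, 0.1377]
tool_rot: [0.997, 0.073, -0.001, 0.001]
ft_force: [0.0, -0.4, -5.0]
finger_gap: 0.02
grasp_force: 30.0
time_s: 19.38
tcp_pos: [0.5396, 0.3409, 0.1383]
tool_rot: [0.997, 0.072, -0.001, 0.001]
ft_force: [-0.2, -0.4, -5.8]
finger_gap: 0.0199
grasp_force: 30.0
t 19.38 tcp [0.5396 0.3409 0.1383] psi 0.145 tilt [-0.0026 -0.0016] j [ 0.53  0.38  1.89 -0.    0.87  1.95] gap 0.0199 F [-0.2 -0.4 -5.8]
rot [0.0012 0.0028 0.    ] d [ 0.0264 -0.0776 -0.0018]
```

```bash
python3 -m inch '[[0,0,0,0.006,-0.016,0,0.015],[0,0,0,0.015,-0.045,0,0.015],[0,0,0,0.023,-0.07,0,0.015],[0,0,0,0.0264,-0.0776,0.01,0.015],[0,0,0,0.0264,-0.0776,0.035,0.015],[0,0,0,0.0264,-0.0776,0.055,0.015],[0,0,0,0.0264,-0.0776,0.063,0.015],[0,0,0,0.0264,-0.0776,0.063,0.015]]'
python3 go.py .5545 .4215 .0515 .145
python3 - <<'E'
from bench import arm
import cv2,numpy as np
o=[]
for n,(u,v) in(("top",(112,191)),("side",(158,345))):
    c=arm.capture(n)["color"][:,:,::-1];o.append(cv2.resize(c[v-40:v+40,u-40:u+40],None,fx=5,fy=5,interpolation=3))
cv2.imwrite("pics/c5.png",np.hstack(o))
E
```

```text
time_s: 20.38
tcp_pos: [0.5555, 0.4219, 0.0767]
tool_rot: [0.997, 0.072, -0.0, 0.0]
ft_force: [-0.3, -0.6, -4.8]
finger_gap: 0.0197
grasp_force: 30.0
t 20.38 tcp [0.5555 0.4219 0.0767] psi 0.1445 tilt [-0.0007 -0.0005] j [ 0.62  0.54  1.78 -0.    0.82  2.04] gap 0.0197 F [-0.3 -0.6 -4.8]
rot [ 0.0004  0.0008 -0.0005] d [-0.001   0.0002  0.0252]
```

View pics/c5.png

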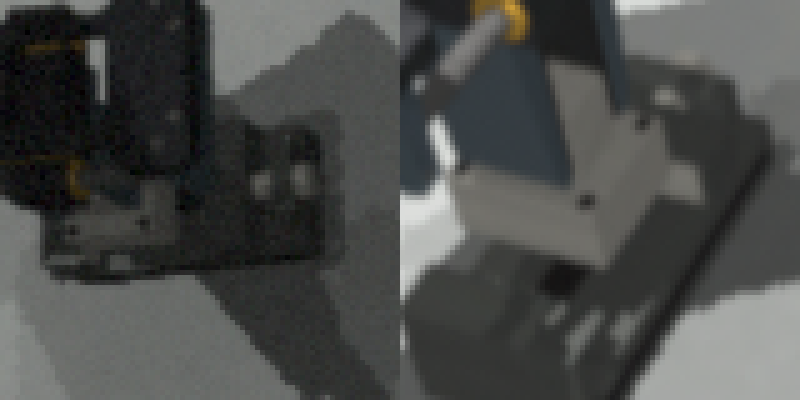

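```bash
python3 - <<'E'
from fit import *
t=dict(np.load("top0.npz"));s=dict(np.load("side0.npz"))
P=np.array([[-25,-19,24],[25,-19,24],[-25,19,24],[-25,-19,0],[-25,19,0]])/1e3
for c,(u,v),o in((t,(112,191),0),(s,(158,345),400)):
    q=proj(c,place(P,.5555,.4219,.1445,.0482));print(((q-[u-40,v-40]+.5)*5+[o,0]).round())
E
```

```text
[[153. 226.]
 [151. 114.]
 [ 64. 236.]
 [178. 238.]
 [ 91. 248.]]
[[662. 115.]
 [519.  77.]
 [592. 214.]
 [675. 169.]
 [607. 269.]]
```

The side-view corners match the prediction to about 1 px, e.g. (605,265) vs (607,269), so I lower into the vice.

```bash
python3 -m inch '[[0,0,0,-0.001,0,0.006,0.015],[0,0,0,-0.001,0,0.012,0.015],[0,0,0,-0.001,0,0.017,0.015],[0,0,0,-0.001,0,0.021,0.015],[0,0,0,-0.001,0,0.023,0.015],[0,0,0,-0.001,0,0.0245,0.015],[0,0,0,-0.001,0,0.0245,0.015]]'
python3 go.py .5545 .4215 .0505 .145
```

```text
time_s: 21.35
tcp_pos: [0.5546, 0.4222, 0.0527]
tool_rot: [0.997, 0.072, -0.0, 0.0]
ft_force: [-0.6, 0.3, -4.5]
finger_gap: 0.0198
grasp_force: 30.0
t 21.35 tcp [0.5546 0.4222 0.0527] psi 0.1448 tilt [-0. -0.] j [ 0.62  0.58  1.78 -0.    0.78  2.04] gap 0.0198 F [-0.6  0.3 -4.5]
rot [ 0.      0.     -0.0002] d [-0.0002  0.0006  0.0022]
```

```bash
python3 -m inch '[[0,0,0,0,0,0.001,0.015],[0,0,0,0,0,0.002,0.015],[0,0,0,0,0,0.0023,0.015],[0,0,0,0,0,0.0023,0.015]]'
python3 go.py .5545 .4215 .0505 .145
```

```text
time_s: 21.85
tcp_pos: [0.5547, 0.4222, 0.0507]
tool_rot: [0.997, 0.072, 0.0, -0.0]
ft_force: [-3.3, -2.8, 2.0]
finger_gap: 0.0196
grasp_force: 30.0
t 21.85 tcp [0.5547 0.4222 0.0507] psi 0.1449 tilt [0.0001 0.    ] j [ 0.62  0.58  1.78 -0.    0.78  2.04] gap 0.0196 F [-3.3 -2.8  2. ]
rot [-0.     -0.0001 -0.0001] d [-0.0003  0.0007  0.0002]
```

Contact felt, so I release, lift, and turn toward the shaft.

```bash
python3 -m inch '[[0,0,0,0,0,0,0.025],[0,0,0,0,0,0,0.04],[0,0,0,0,0,0,0.055],[0,0,0,0,0,0,0.055],[0,0,0,0,0,-0.02,0.055],[0,0,0,0,0,-0.06,0.055],[0,0,0,0,0,-0.09,0.055],[0,0,0,0,0,-0.09,0.055]]'
python3 go.py .4105 .264 .12 1.336
python3 - <<'E'
from bench import arm
import cv2,numpy as np
o=[]
for n,(u,v) in(("top",(112,191)),("side",(158,345))):
    c=arm.capture(n)["color"][:,:,::-1];o.append(cv2.resize(c[v-40:v+40,u-40:u+40],None,fx=5,fy=5,interpolation=3))
cv2.imwrite("pics/c6.png",np.hstack(o))
E
```

```text
time_s: 22.85
tcp_pos: [0.5561, 0.4232, 0.1445]
tool_rot: [0.997, 0.072, 0.002, -0.001]
ft_force: [1.2, 0.1, -0.2]
finger_gap: 0.0552
grasp_force: 0.0
t 22.85 tcp [0.5561 0.4232 0.1445] psi 0.1448 tilt [0.0043 0.0031] j [0.62 0.46 1.77 0.   0.91 2.04] gap 0.0552 F [ 1.2  0.1 -0.2]
rot [ 7.0000e-04 -5.6000e-03 -1.1912e+00] d [-0.1672  0.1366  0.0234]
```

View pics/c6.png

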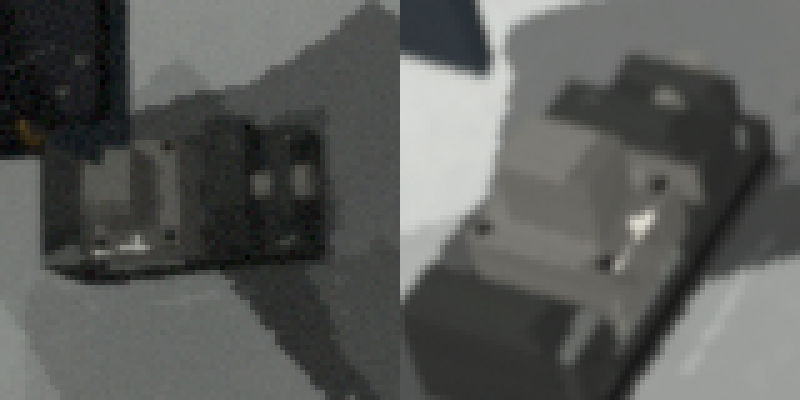

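The insert stands upright between the jaws. Now the shaft.

The manual's scale: turns go in shares of 2 pi rad. Converting my numbers, -1.191 rad / 6.2832 = -0.1896.

```bash
python3 -m inch '[[0,0,-0.0159,-0.01,0.01,0,0.06],[0,0,-0.0398,-0.04,0.03,0,0.06],[0,0,-0.0637,-0.08,0.06,0,0.06],[0,0,-0.0875,-0.11,0.09,0,0.06],[0,0,-0.1114,-0.14,0.115,0,0.06],[0,0,-0.1353,-0.16,0.13,0,0.06],[0,0,-0.1592,-0.1656,0.1357,0.01,0.06],[0,0,-0.1798,-0.1656,0.1357,0.02,0.06],[0,0,-0.1896,-0.1656,0.1357,0.021,0.06],[0,0,-0.1896,-0.1656,0.1357,0.021,0.06]]'
python3 -m inch '[[0,0,0,0,0,0,0.06],[0,0,0,0,0,0,0.06]]'
python3 go.py .4105 .264 .004 1.336
```

```text
time_s: 24.2
tcp_pos: [0.4098, 0.2637, 0.1188]
tool_rot: [0.785, 0.619, -0.001, -0.0]
ft_force: [0.4, -0.0, 0.2]
finger_gap: 0.0601
grasp_force: 0.0
time_s: 24.45
tcp_pos: [0.4103, 0.264, 0.1194]
tool_rot: [0.785, 0.619, -0.0, 0.0]
ft_force: [-0.9, -0.3, -0.2]
finger_gap: 0.0602
grasp_force: 0.0
t 24.45 tcp [0.4103 0.264  0.1194] psi 1.335 tilt [-0. -0.] j [ 0.52  0.19  2.2  -0.    0.75  0.76] gap 0.0602 F [-0.9 -0.3 -0.2]
rot [-0.     0.    -0.001] d [1.000e-04 2.000e-04 1.154e-01]
```

```bash
python3 -m inch '[[0,0,0,0,0,0.03,0.06],[0,0,0,0,0,0.07,0.06],[0,0,0,0,0,0.1,0.06],[0,0,0,0,0,0.112,0.06],[0,0,0,0,0,0.1135,0.06],[0,0,0,0,0,0.1135,0.045],[0,0,0,0,0,0.1135,0.03],[0,0,0,0,0,0.1135,0.018],[0,0,0,0,0,0.1135,0.018],[0,0,0,0,0,0.1135,0.018]]' 35
python3 -m inch '[[0,0,0,0,0,0,0.018],[0,0,0,0,0,0,0.018]]'
python3 go.py .4105 .264 .006 1.336
```

```text
time_s: 25.7
tcp_pos: [0.4104, 0.2641, 0.0062]
tool_rot: [0.785, 0.619, 0.0, 0.0]
ft_force: [-1.4, -1.0, 6.3]
finger_gap: 0.0234
grasp_force: 34.9
time_s: 25.95
tcp_pos: [0.4105, 0.2641, 0.0062]
tool_rot: [0.785, 0.619, 0.0, 0.0]
ft_force: [-1.0, -0.6, 7.3]
finger_gap: 0.0234
grasp_force: 34.9
t 25.95 tcp [0.4105 0.2641 0.0062] psi 1.3359 tilt [0.0001 0.0001] j [0.52 0.42 2.2  0.   0.52 0.76] gap 0.0234 F [-1.  -0.6  7.3]
rot [ 0.0001 -0.0001 -0.0001] d [-0.0001  0.0001  0.0002]
```

Scaled: 0.067 rad / 6.2832 = 0.0107.

```bash
python3 -m inch '[[0,0,0,0,0,-0.008,0.018],[0,0,0,0,0,-0.03,0.018],[0,0,0,0,0,-0.07,0.018],[0,0,0,0,0,-0.1,0.018],[0,0,0,0,0,-0.114,0.018],[0,0,0,0,0,-0.114,0.018],[0,0,0,0,0,-0.114,0.018]]' 
python3 -m inch '[[0,0,0.0016,-0.012,0.012,0,0.018],[0,0,0.0032,-0.04,0.041,0,0.018],[0,0,0.0048,-0.077,0.079,0,0.018],[0,0,0.0064,-0.117,0.12,0,0.018],[0,0,0.008,-0.158,0.161,0,0.018],[0,0,0.0095,-0.198,0.203,0,0.018],[0,0,0.0107,-0.238,0.244,0,0.018],[0,0,0.0107,-0.275,0.282,0,0.018],[0,0,0.0107,-0.308,0.316,0,0.018],[0,0,0.0107,-0.325,0.333,0,0.018]]'
python3 -m inch '[[0,0,0,0,0,0,0.018],[0,0,0,0,0,0,0.018],[0,0,0,0,0,0,0.018]]'
python3 go.py .6665 -.142 .055 1.269
```

```text
time_s: 26.82
tcp_pos: [0.4097, 0.2636, 0.1189]
tool_rot: [0.785, 0.619, -0.001, -0.0]
ft_force: [-0.1, 0.5, -3.3]
finger_gap: 0.0233
grasp_force: 34.9
time_s: 28.08
tcp_pos: [0.6589, -0.1326, 0.1188]
tool_rot: [0.806, 0.592, -0.0, -0.0]
ft_force: [-0.9, 1.3, -3.6]
finger_gap: 0.0233
grasp_force: 34.9
time_s: 28.45
tcp_pos: [0.6579, -0.1287, 0.1197]
tool_rot: [0.805, 0.593, -0.0, -0.0]
ft_force: [-0.2, 0.6, -4.5]
finger_gap: 0.023
grasp_force: 34.9
t 28.45 tcp [ 0.6579 -0.1287  0.1197] psi 1.2697 tilt [-0.0006  0.0002] j [-0.23  0.45  1.83  0.    0.86  0.07] gap 0.023 F [-0.2  0.6 -4.5]
rot [-0.0007 -0.      0.0007] d [-0.0101  0.0122  0.0647]
```

```bash
python3 -m inch '[[0,0,0,-0.005,0.006,0,0.018],[0,0,0,-0.0101,0.0122,0.01,0.018],[0,0,0,-0.0101,0.0122,0.035,0.018],[0,0,0,-0.0101,0.0122,0.055,0.018],[0,0,0,-0.0101,0.0122,0.064,0.018],[0,0,0,-0.0101,0.0122,0.064,0.018],[0,0,0,-0.0101,0.0122,0.064,0.018]]' 
python3 go.py .6665 -.142 .0315 1.269
python3 - <<'E'
from bench import arm
import cv2,numpy as np
from fit import *
np.set_printoptions(suppress=True)
o=[]
P=np.array([[0,-65,0],[0,65,0],[0,-44,-10],[0,44,-10]])/1e3
for n,(u,v),k in(("top",(351,150),0),("side",(262,178),400)):
    c=arm.capture(n);o.append(cv2.resize(c["color"][:,:,::-1][v-40:v+40,u-40:u+40],None,fx=5,fy=5,interpolation=3))
    s=arm.state();print(((proj(c,place(P,*s["tcp_pos"][:2],-.302,s["tcp_pos"][2]+.0058))-[u-40,v-40]+.5)*5+[k,0]).round())
cv2.imwrite("pics/c7.png",np.hstack(o))
E
```

```text
time_s: 29.32
tcp_pos: [0.6677, -0.143, 0.0566]
tool_rot: [0.805, 0.593, 0.0, 0.0]
ft_force: [-0.1, -0.8, -3.6]
finger_gap: 0.0231
grasp_force: 34.9
t 29.32 tcp [ 0.6677 -0.143   0.0566] psi 1.2688 tilt [ 0.001  -0.0002] j [-0.25  0.55  1.81  0.    0.77  0.06] gap 0.0231 F [-0.1 -0.8 -3.6]
rot [ 0.001  -0.0001 -0.0002] d [ 0.0006 -0.0014  0.0251]
[[360. 224.]
 [ 80. 134.]
 [309. 217.]
 [122. 156.]]
[[691. 117.]
 [515. 199.]
 [664. 146.]
 [546. 202.]]
```

View pics/c7.png

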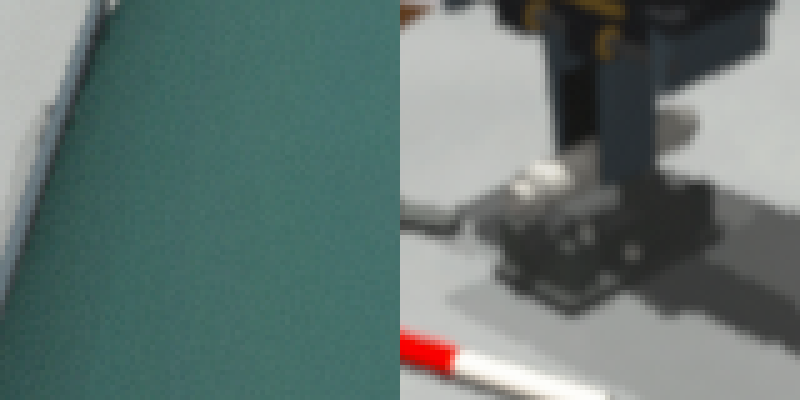

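The shaft ends at about (513,190) and (697,125) agree with the prediction, so it's over the grooves. Lowering.

```bash
python3 -m inch '[[0,0,0,0,-0.001,0.006,0.018],[0,0,0,0,-0.001,0.012,0.018],[0,0,0,0,-0.001,0.017,0.018],[0,0,0,0,-0.001,0.02,0.018],[0,0,0,0,-0.001,0.022,0.018],[0,0,0,0,-0.001,0.023,0.018],[0,0,0,0,-0.001,0.023,0.018]]' 
python3 go.py .6665 -.142 .0315 1.269
```

```text
time_s: 30.3
tcp_pos: [0.6662, -0.1426, 0.033]
tool_rot: [0.805, 0.593, 0.0, 0.0]
ft_force: [-0.1, -0.6, -3.8]
finger_gap: 0.0233
grasp_force: 34.9
t 30.3 tcp [ 0.6662 -0.1426  0.033 ] psi 1.2688 tilt [ 0.0001 -0.    ] j [-0.25  0.59  1.82 -0.    0.74  0.06] gap 0.0233 F [-0.1 -0.6 -3.8]
rot [ 0.0001  0.     -0.0002] d [0.0007 0.0001 0.0015]
```

```bash
python3 -m inch '[[0,0,0,0,0,0.0005,0.018],[0,0,0,0,0,0.001,0.018],[0,0,0,0,0,0.0015,0.018],[0,0,0,0,0,0.0017,0.018],[0,0,0,0,0,0.0017,0.018]]' 
python3 go.py .6665 -.142 .0315 1.269
```

```text
time_s: 30.92
tcp_pos: [0.6669, -0.1428, 0.0318]
tool_rot: [0.805, 0.593, 0.0, 0.001]
ft_force: [2.9, -0.6, 5.2]
finger_gap: 0.023
grasp_force: 34.9
t 30.93 tcp [ 0.6669 -0.1428  0.0318] psi 1.2688 tilt [ 0.0014 -0.0004] j [-0.25  0.59  1.82 -0.    0.73  0.06] gap 0.023 F [ 2.9 -0.6  5.2]
rot [ 0.0015 -0.0001 -0.0002] d [ 0.0007 -0.0006  0.0003]
```

Contact at the expected height. Releasing, lifting and parking for a final check.

```bash
python3 -m inch '[[0,0,0,0,0,0,0.026],[0,0,0,0,0,0,0.035],[0,0,0,0,0,0,0.055],[0,0,0,0,0,0,0.055],[0,0,0,0,0,-0.02,0.055],[0,0,0,0,0,-0.06,0.055],[0,0,0,0,0,-0.11,0.055],[0,0,0,0,0,-0.15,0.055],[0,0,0,0,0,-0.15,0.055]]' 5
python3 -m inch '[[0,0,0,-0.05,-0.023,0,0.055],[0,0,0,-0.56,-0.2625,0,0.055],[0,0,0,-0.56,-0.2625,0,0.055],[0,0,0,-0.56,-0.2625,0,0.055],[0,0,0,-0.56,-0.2625,0,0.055],[0,0,0,-0.56,-0.2625,0,0.055],[0,0,0,-0.56,-0.2625,0,0.055],[0,0,0,-0.56,-0.2625,0,0.055],[0,0,0,-0.56,-0.2625,0,0.055],[0,0,0,-0.56,-0.2625,0,0.055]]'
python3 -m inch '[[0,0,0,-0.06,-0.028,0,0.055],[0,0,0,-0.06,-0.028,0,0.055],[0,0,0,-0.06,-0.028,0,0.055]]'
python3 - <<'E'
from bench import arm
from fit import *
np.set_printoptions(precision=4,suppress=True)
o=[];L=dict(top=[(351,153),(235,159),(470,207),(110,191)],side=[(263,182),(213,240),(340,152),(158,345)])
for n in L:
    c=arm.capture(n);im=cv2.resize(c["color"][:,:,::-1],None,fx=5,fy=5,interpolation=3);np.savez(n+"1.npz",**c)
    for nm,p,z in(("shaft",(.6665,-.142,-.302),.025),("bush_large",(.6457,.1313,0),.01),("bush_small",(.549,-.416,0),.01),("insert",(.5545,.4215,.145),.022)):
        for P in M[nm]: cv2.polylines(im,[np.round((cv2.convexHull(proj(c,place(P,*p,z)).astype(np.float32))+.5)*5).astype(int)],1,(0,0,255),1)
    o.append(np.hstack([im[v*5-150:v*5+150,u*5-100:u*5+100] if 0 else cv2.resize(im[v*5-190:v*5+190,u*5-190:u*5+190],(200,200),interpolation=cv2.INTER_AREA) for u,v in L[n]]))
cv2.imwrite("pics/fin.png",np.vstack(o))
E
```

```text
time_s: 32.05
tcp_pos: [0.6682, -0.1431, 0.1863]
tool_rot: [0.805, 0.593, 0.002, 0.003]
ft_force: [-0.6, 0.3, -0.6]
finger_gap: 0.055
grasp_force: 0.0
time_s: 33.3
tcp_pos: [0.2479, -0.5995, 0.1813]
tool_rot: [0.805, 0.593, 0.0, -0.0]
ft_force: [0.7, -0.1, 0.2]
finger_gap: 0.0552
grasp_force: 0.0
time_s: 33.67
tcp_pos: [0.2049, -0.6469, 0.1809]
tool_rot: [0.806, 0.592, 0.0, -0.0]
ft_force: [0.3, 0.1, -0.2]
finger_gap: 0.0547
grasp_force: 0.0
```

View pics/fin.png

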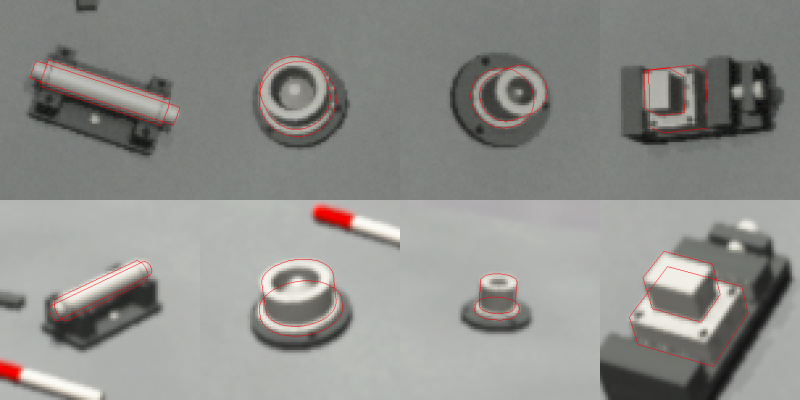

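All eight overlays match the target poses to within a pixel or so (about 2 mm). The shaft is in both Vs, the bushes are flat on their plates around the pegs, the insert is flat between the jaws, and the marker in the side view looks undisturbed.

```bash
python3 -c "
from bench import arm
print(arm.sign_off())"
```

```text
the job is handed in; nothing more can be done
None
```

The job is handed in: by the final camera check the shaft, insert and both bushes sit in their workholders to about 2 mm and the marker looks untouched, at about 34 s of the 104 s allowed; sign-off returned no verdict.

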